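# Turn the wrong-way furniture leg in the marking rack end for end

### The job

One of the two turned legs in the marking rack lies the wrong way round, with its square head away from the stop board. Lift it out, turn it end for end and lay it (do not drop it) back in its own pair of saddles, lengthways in the middle as before, so that its head points to the stop board like its neighbour's. Do not knock against the two steel columns, and leave the other leg where it lies.

Things in the scene. Friction and masses are not known exactly. Their poses are not given: they have to be found in the camera images.
- leg_mid (a point): The leg that lies the wrong way round: loose, pale wood, 260 mm long, 0.14 kg. Point on its axis at mid-length, 60 mm above the bench as it lies; x runs along the leg to its head (the leg may be rolled). Round shaft 28 mm thick from x = -100 to +88 mm (grip it at this point, between the saddles), square head 36 x 36 mm to +130, toe tapering to 18 mm at -130. Centre of mass near x = +20.
- mate_mid (a point): The neighbour: an identical leg, already the right way round (head towards the stop board), in the other pair of saddles 90 mm to the side. Point and axes as for the first leg.
- rack_stop (a point): Fixed wooden rack. Point at bench level, mid inner face of its stop board (180 wide, 80 mm high); x points from saddles to stop board (roughly to the robot), z up. Two leg places along x at y = -45 and +45 mm, each with two V saddles (18 mm thick, 61 mm high) at x = -105 and -205. A leg laid right has its middle at x = -155, 60 mm high; the V centres it. Base board 12 mm thick.
- columns: Two upright steel columns fixed to the bench, one each side of the rack: 24 mm thick with a black 30 mm cap, 114 mm high, on a flange 52 mm across. Origin at bench level half-way between them, axes as the rack's; they stand at y = -140 and +140 mm. A leg turned low strikes them: turn it above them.

How it is judged:
At the end, for the whole second after the job is handed in: The leg lies released and still in its own saddles, head towards the stop board: middle within 18 mm lengthways and 10 mm sideways, 52 to 67 mm above the bench, within 10 degrees of the rack's direction; the other leg is within 15 mm of where it lay (x of leg_mid in the frame of rack_stop between -0.173 and -0.137 m and (y of leg_mid in the frame of rack_stop between 0.035 and 0.055 m or y of leg_mid in the frame of rack_stop between -0.055 and -0.035 m) and z of leg_mid in the frame of rack_stop between 0.052 and 0.067 m and angle between the x axis of leg_mid and the x axis of rack_stop, either way round below 0.175 rad and x of rack_stop in the frame of leg_mid above 0.1 m and linear speed of leg below 0.02 m/s and distance of mate_mid from where it was at the start of the episode below 0.015 m); the robot touches nothing.
It fails at once if a steel column is struck (more than 2 N) by the leg or the robot (contact force between columns and anything else above 2 N).
It fails at once if the other leg is pushed more than 15 mm from its place (distance of mate_mid from where it was at the start of the episode above 0.015 m).
It fails at once if the leg is dropped (falls freely faster than 0.65 m/s, about 20 mm) (linear speed of leg above 0.65 m/s and contact force between the fingers and leg below 0.05 N).
It also fails if it takes over 40 s, if anything falls off the work surface, if the arm or the gripper's body presses on something with over 40 N, if the wrist force passes 120 N, or if a joint passes its speed limit or range.

### The arm

A 6-joint arm with a two-finger parallel gripper is mounted at the origin on the work surface. World frame = base frame: x ahead of the robot, y to its left, z up, the work surface at z = 0. Lengths are in m, angles in rad, forces in N, time in s.
With the tool pointing down it reaches from about 0.35 to 0.875 m from the base axis. Payload 4.2 kg.
Tool frame: the origin (TCP) lies at the very end of the fingers, on their centre line; the grasp point (between the pads) lies 19 mm behind it; z points along the fingers, y is the line along which they close (so a half turn about z gives the same grasp; the last joint's range is limited). The gripper opens to 85 mm and grips with 20 to 120 N. Pads are 22 mm wide; open, the fingers measure 114 mm over their backs; the gripper's body (76 mm by 85 mm) begins 54 mm behind the grasp point. The pads swing forward as they close: fully open they stand 13 mm farther back than shut.
Start: joints at [-0.843, 0.385, 0.008, 0, -1.194, -0.259], TCP at [0.282, -0.558, 0.231] pointing down, gripper open.
Joint ranges: [-3.14, 3.14], [-1.21, 2.06], [-1.07, 1.41], [-3.16, 2.05], [-2.99, -0.16], [-3.1, 3.1]. Speed limits (rad/s): [2.79, 2.79, 3.14, 3.14, 3.14, 3.14].

### API

Orientations are given as a unit quaternion [w, x, y, z].
In Python, from workcell import * gives the robot as it stands.
- The arm moves only by the shell command python3 -m crank 'ROWS'. ROWS is a JSON object of lists of equal length, an entry for each row: "jaw": the gripper command: -1 is shut, 1 is fully open, values between are in proportion; "xyz": the shift along the tool's x, y, z in mm, a list of three; "twist": the turn, a rotation vector about the tool's x, y, z in degrees, a list of three. A call has 1 to 10 rows; each row is the pose to reach, as a shift and turn from the pose commanded when the call began, along the tool's axes at that moment; what a row does not reach only later rows make up. A row lasts 1/12 s, in which the tool goes at most 41.7 mm and 7.16 degrees, less where a joint would pass 70% of its speed; a pose out of reach is approached as far as the arm can. A call with a gripper value outside its range is refused whole. The fingers move at their own pace and stop on an object; the grip force is fixed at half the most. Time passes only in rows, so rows that repeat a pose let the fingers close. It gives the time, the measured TCP pose, the force, the opening and the grip force at its end, in the units of the state.
- sense(): the state, without advancing time (a new reading comes with each control period).
- read_camera(name): name is "side" or "top" or "wrist"; returns the picture (420x560x3 uint8, blue, green, red); there is no depth.
- camera_params(name): a dict with "K" (3x3 intrinsics, pixels), "k1" (the pictures are not rectified: a ray, as slopes to the right and down, at radius r is drawn at 1 + k1 r^2 times it, then the intrinsics apply), "rvec" (rotation vector, rad) and "tvec" (3), from world to camera coordinates, as OpenCV has them. Camera axes: x right, y down, z forward; pixel columns grow to the right and rows downward; lengths in m; the calibration is good to about 2 mm. A picture is of the moment at which its call begins: read the wrist's pose just before it. camera_params takes no time and is no camera call; for the wrist camera it gives the pose at the moment of the call.
- finish_job(): hands the job in; it is judged then, once.
The state is a dict: "time_s": time; "qpos": joint angles; "qvel": joint speeds; "joint_torque": joint torques, N m; "tcp_pos": TCP position; "tool_rot": TCP orientation; "ft_force": force on the tool from outside, world axes, zero at the start; "wrist_torque": the same for the moment, N m; "finger_gap": finger opening in m; "finger_force": force on a finger pad.
Only numpy, scipy, OpenCV 4.12 (cv2) and the standard library are available. Lean on these libraries where they do the work, as an engineer would, in place of code of your own. Each camera call takes 0.05 s, during which the arm holds its last target. There are 200 camera calls.

## Working session

There is one attempt and no reset: what is moved stays moved. The work goes in short steps, Python scripts to look and compute and a shell command to move; the robot and the scene stay as the last step left them, time stands still between calls to the robot, and variables do not carry over. Pictures are saved under pics/ and viewed, at most 10 in all, crops included, and the job is handed in when it is done.

```bash
mkdir -p pics; ls
python3 - <<'E'
from workcell import *
import cv2,numpy as np
s=sense();print(s['tcp_pos'],s['tool_rot'],s['time_s'])
a=read_camera("top");b=read_camera("side")
cv2.imwrite("pics/top.png",a);cv2.imwrite("pics/side.png",b)
for n in("top","side"):print(camera_params(n))
E
```

```text
pics
[ 0.28212169 -0.55703315  0.2302133 ] [-2.90151824e-04 -2.32146436e-01  9.72680224e-01  1.06281492e-03] 0.0
{'K': array([[505.52946547,   0.        , 272.05697912],
       [  0.        , 505.52946547, 205.05011563],
       [  0.        ,   0.        ,   1.        ]]), 'k1': -0.12727902454141124, 'rvec': array([ 2.09340239, -2.09776665,  0.26235381]), 'tvec': array([0.04161605, 0.52719415, 0.68477831])}
{'K': array([[439.96673429,   0.        , 278.084943  ],
       [  0.        , 439.96673429, 205.22912244],
       [  0.        ,   0.        ,   1.        ]]), 'k1': -0.1116033257766239, 'rvec': array([ 0.59517891, -2.45292015,  1.41938466]), 'tvec': array([0.48581054, 0.16980643, 0.51307437])}
```

View pics/top.png

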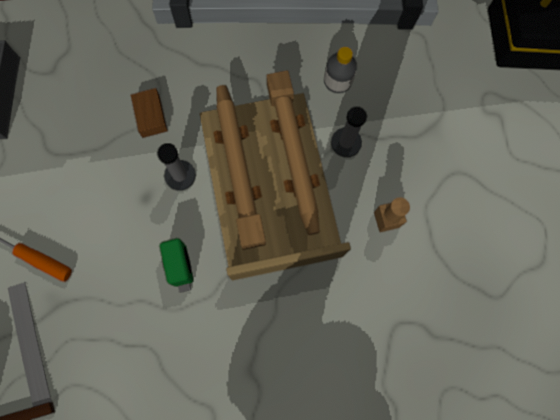

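View pics/side.png

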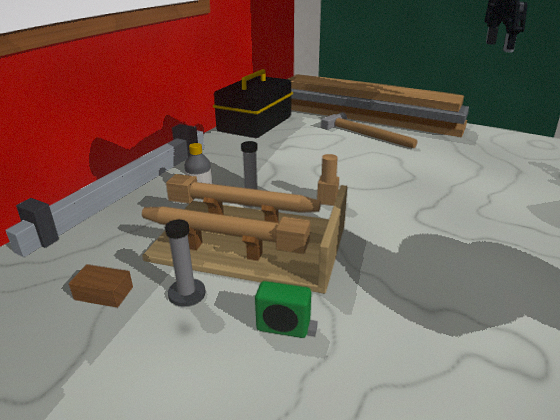

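The top view shows the stop board at the bottom, running from (230,272) to (348,250). The wrong leg is the right-hand one, with its head at (279,84) and toe at (313,228). The column caps are at (357,116) and (168,153).

```bash
cat > h.py <<'E'
from workcell import *
import cv2,numpy as np
from scipy.spatial.transform import Rotation as R
def ray(p,uv):
    K=p['K'];k=p['k1'];d=np.array([k,0,0,0,0.])
    x,y=cv2.undistortPoints(np.array([[uv]],float),K,d)[0,0]
    Rm=cv2.Rodrigues(p['rvec'])[0]
    return -Rm.T@p['tvec'],Rm.T@np.array([x,y,1])
def plane(p,uv,z):
    c,d=ray(p,uv);return c+d*(z-c[2])/d[2]
def proj(p,X):
    return cv2.projectPoints(np.array([X],float),p['rvec'],p['tvec'],p['K'],np.array([p['k1'],0,0,0,0.]))[0][0,0]
E
python3 - <<'E'
from h import *
p=camera_params("top")
for n,uv,z in [("head",(279,75),.066),("headneck",(284,97),.06),("shaft",(292,134),.06),("shaft2",(303,186),.06),("toe",(314,230),.06),("mh",(252,246),.06),("mtoe",(223,88),.06),("capR",(357,116),.114),("capL",(168,153),.114),("sbL",(230,272),.08),("sbR",(348,250),.08)]:
    print(n,plane(p,uv,z).round(4))
img=cv2.imread("pics/top.png")
cv2.imwrite("pics/crop.png",cv2.resize(img[60:290,190:370],None,fx=2.6,fy=2.6,interpolation=cv2.INTER_CUBIC))
E
```

```text
head [0.7401 0.0289 0.066 ]
headneck [0.7045 0.0211 0.06  ]
shaft [0.6415 0.0093 0.06  ]
shaft2 [ 0.5578 -0.0062  0.06  ]
toe [ 0.4903 -0.0212  0.06  ]
mh [0.4667 0.07   0.06  ]
mtoe [0.7204 0.1181 0.06  ]
capR [ 0.6483 -0.0832  0.114 ]
capL [0.5915 0.1888 0.114 ]
sbL [0.4264 0.1001 0.08  ]
sbR [ 0.4572 -0.0674  0.08  ]
```

View pics/crop.png

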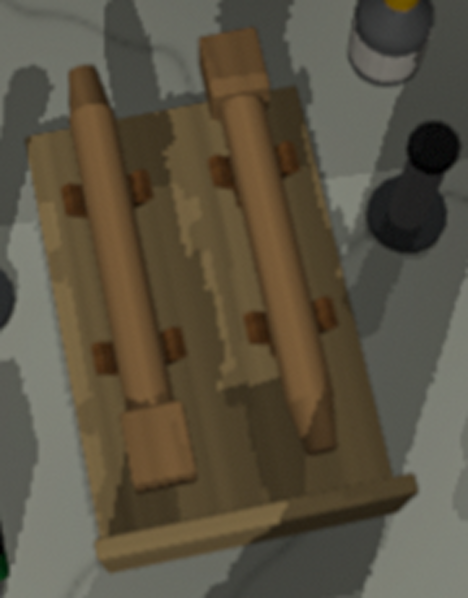

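```bash
cat >> h.py <<'E'
def rows_to(pos,yaw_y,s=None):
    """shift (tool mm) and twist (deg) to a tool-down pose with tool y at world angle yaw_y deg"""
    s=s or sense();w,x,y,z=s['tool_rot'];A=R.from_quat([x,y,z,w])
    a=np.radians(yaw_y);ty=np.array([np.cos(a),np.sin(a),0]);tz=np.array([0,0,-1.]);tx=np.cross(ty,tz)
    B=R.from_matrix(np.c_[tx,ty,tz])
    return (A.inv().apply(np.array(pos)-s['tcp_pos'])*1000).round(1),np.degrees((A.inv()*B).as_rotvec()).round(1)
E
python3 - <<'E'
from h import *
p=camera_params("top")
c=lambda u,v,z:plane(p,(190+u/2.6,60+v/2.6),z)
f=c(254,165,.061);n=c(291,320,.061);m=(f+n)/2
d=f-n;print(f,n,m,np.degrees(np.arctan2(d[1],d[0])),np.linalg.norm(d))
sl=c(98,540,.08);sr=c(410,480,.08);print("stop",sl,sr,(sl+sr)/2,np.degrees(np.arctan2(*(sl-sr)[:2]))) 
x=np.array([-np.cos(np.radians(11.2)),-np.sin(np.radians(11.2)),0]);y=np.array([-x[1],x[0],0])
st=(sl+sr)/2;print("mid from stop",st-.155*x+.045*y)
print(rows_to([m[0],m[1],.22],101.2))
E
```

```text
[0.65872986 0.01580198 0.061     ] [ 0.56205695 -0.00456285  0.061     ] [0.6103934  0.00561957 0.061     ] 11.895825696870046 0.09879462802058345
stop [0.43249864 0.10340565 0.08      ] [ 0.46500901 -0.0672014   0.08      ] [0.44875383 0.01810213 0.08      ] -10.78876868251596
mid from stop [0.60954242 0.00406547 0.08      ]
(array([-547. ,  353.7,   10.9]), array([ 0.1, -0. , 15.7]))
```

```bash
python3 -m crank '{"jaw":[1,1,1,1,1,1,1,1,1,1],"xyz":[[-40,26,0],[-80,52,0],[-120,78,0],[-160,104,0],[-194,125,0],[-228,147,0],[-262,169,0],[-296,191,0],[-330,213,0],[-364,235,0]],"twist":[[0,0,2],[0,0,4],[0,0,6],[0,0,8],[0,0,10],[0,0,12],[0,0,13],[0,0,14],[0,0,15],[0,0,15.7]]}'
python3 - <<'E'
from h import *
print(rows_to([.610,.005,.22],101.4))
E
```

```text
time_s: 0.93
tcp_pos: [0.4929, -0.1957, 0.2312]
tool_rot: [-0.0, -0.097, 0.995, 0.0]
ft_force: [1.3, 0.1, 0.1]
finger_gap: 0.0857
finger_force: 0.0
(array([-153.6,  174.4,   11.2]), array([ 0. , -0. , -0.3]))
```

```bash
python3 -m crank '{"jaw":[0.5,0.4,0.3,0.2,0.2,0.2,0.2,0.2,0.2],"xyz":[[-26,29,2],[-51,58,4],[-77,87,6],[-102,116,8],[-122,138,9],[-138,157,10],[-148,168,11],[-153.5,174.5,11],[-153.5,174.5,11]],"twist":[[0,0,0],[0,0,0],[0,0,0],[0,0,0],[0,0,0],[0,0,0],[0,0,0],[0,0,0],[0,0,0]]}'
python3 - <<'E'
from h import *
s=sense();p=camera_params("wrist");im=read_camera("wrist");cv2.imwrite("pics/w1.png",im)
print(s['qpos'],s['finger_gap'])
for X in [(.61,.005,.06),(.737,.03,.06),(.483,-.02,.06)]:print(proj(p,X))
E
```

```text
time_s: 1.68
tcp_pos: [0.6097, 0.004, 0.2196]
tool_rot: [-0.001, -0.098, 0.995, -0.0]
ft_force: [0.1, -0.6, -0.2]
finger_gap: 0.0513
finger_force: 0.0
[ 2.71680038e-01  3.67366351e-01 -4.86817948e-02 -1.12004451e-04
 -1.15577567e+00 -1.64642241e+00] 0.051254984646400506
[282.65983367 189.69551982]
[282.33126105 307.34059647]
[283.07443623  37.20125312]
```

View pics/w1.png

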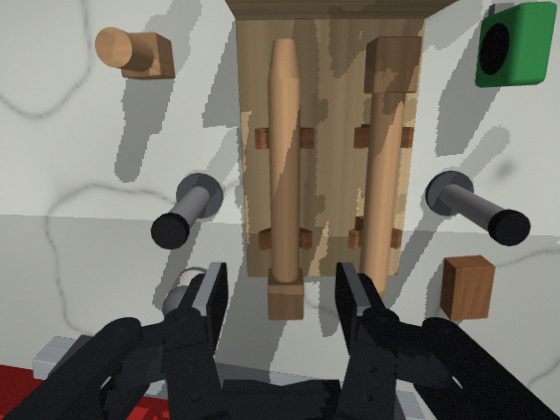

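The wrist view shows the leg along column 285, from toe (285,42) to head end (286,312). That is within about 2 px of my prediction, so I'm descending with a 2.5 mm side correction and gripping.

```bash
python3 -m crank '{"jaw":[0.2,0.2,0.2,0.2,0.2,0.2,0.2,0.2,0.2,0.2],"xyz":[[0,2.5,25],[0,2.5,55],[0,2.5,85],[0,2.5,115],[0,2.5,140],[0,2.5,158],[0,2.5,170],[0,2.5,178],[0,2.5,179],[0,2.5,179]],"twist":[[0,0,0],[0,0,0],[0,0,0],[0,0,0],[0,0,0],[0,0,0],[0,0,0],[0,0,0],[0,0,0],[0,0,0]]}'
python3 -m crank '{"jaw":[0,-0.2,-0.4,-0.6,-1,-1,-1,-1,-1],"xyz":[[0,0,0],[0,0,0],[0,0,0],[0,0,0],[0,0,0],[0,0,0],[0,0,0],[0,0,0],[0,0,0]],"twist":[[0,0,0],[0,0,0],[0,0,0],[0,0,0],[0,0,0],[0,0,0],[0,0,0],[0,0,0],[0,0,0]]}'
```

```text
time_s: 2.57
tcp_pos: [0.6088, 0.0046, 0.0416]
tool_rot: [-0.0, -0.097, 0.995, -0.0]
ft_force: [0.3, 0.3, 0.2]
finger_gap: 0.0512
finger_force: 0.0
time_s: 3.32
tcp_pos: [0.6094, 0.007, 0.043]
tool_rot: [0.001, -0.098, 0.995, 0.001]
ft_force: [-2.5, 4.4, 4.0]
finger_gap: 0.026
finger_force: 58.7
```

```bash
python3 -m crank '{"jaw":[-1,-1,-1,-1,-1,-1,-1,-1,-1,-1],"xyz":[[0,2,-4],[0,2,-12],[0,2,-28],[0,2,-48],[0,2,-70],[0,2,-92],[0,2,-114],[0,2,-134],[0,2,-148],[0,2,-150]],"twist":[[0,0,0],[0,0,0],[0,0,0],[0,0,0],[0,0,0],[0,0,0],[0,0,0],[0,0,0],[0,0,0],[0,0,0]]}'
python3 - <<'E'
from h import *
s=sense();print(s['tool_rot'],s['finger_gap'],s['qpos'].round(3));im=read_camera("side");cv2.imwrite("pics/s2.png",im)
E
```

```text
time_s: 4.15
tcp_pos: [0.6101, 0.0074, 0.1954]
tool_rot: [0.003, -0.097, 0.995, 0.0]
ft_force: [-0.3, -0.5, -1.8]
finger_gap: 0.026
finger_force: 59.0
[ 3.41449903e-03 -9.73331390e-02  9.95245999e-01  5.68398555e-05] 0.026048861679724162 [ 2.780e-01  3.830e-01 -8.900e-02  1.000e-03 -1.092e+00 -1.654e+00]
```

View pics/s2.png

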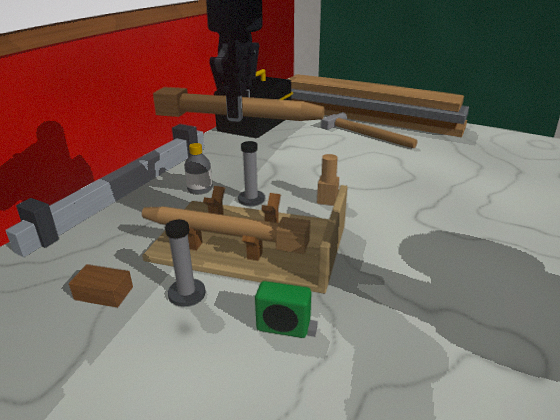

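Side view: the leg is lifted level (head (170,102), toe (318,113)), clear of the caps, and its neighbour hasn't moved. Next is the turn.

```bash
python3 -m crank '{"jaw":[-1,-1,-1,-1,-1,-1,-1,-1,-1,-1],"xyz":[[0,0,0],[0,0,0],[0,0,0],[0,0,0],[0,0,0],[0,0,0],[0,0,0],[0,0,0],[0,0,0],[0,0,0]],"twist":[[0,0,-2],[0,0,-6],[0,0,-12],[0,0,-18],[0,0,-24],[0,0,-30],[0,0,-36],[0,0,-42],[0,0,-48],[0,0,-54]]}'
python3 -m crank '{"jaw":[-1,-1,-1,-1,-1,-1,-1,-1,-1,-1],"xyz":[[0,0,0],[0,0,0],[0,0,0],[0,0,0],[0,0,0],[0,0,0],[0,0,0],[0,0,0],[0,0,0],[0,0,0]],"twist":[[0,0,-6],[0,0,-12],[0,0,-18],[0,0,-24],[0,0,-30],[0,0,-36],[0,0,-42],[0,0,-48],[0,0,-54],[0,0,-60]]}'
python3 -m crank '{"jaw":[-1,-1,-1,-1,-1,-1,-1,-1,-1,-1],"xyz":[[0,0,0],[0,0,0],[0,0,0],[0,0,0],[0,0,0],[0,0,0],[0,0,0],[0,0,0],[0,0,0],[0,0,0]],"twist":[[0,0,-6],[0,0,-12],[0,0,-18],[0,0,-24],[0,0,-30],[0,0,-36],[0,0,-42],[0,0,-48],[0,0,-54],[0,0,-60]]}'
python3 -m crank '{"jaw":[-1,-1,-1,-1],"xyz":[[0,0,0],[0,0,0],[0,0,0],[0,0,0]],"twist":[[0,0,-4],[0,0,-6],[0,0,-6],[0,0,-6]]}'
python3 - <<'E'
from h import *
s=sense();p=camera_params("top");print(rows_to([.6094,.0075,.043],101.4-180));im=read_camera("top");cv2.imwrite("pics/t3.png",im[60:290,150:410].repeat(2,0).repeat(2,1))
im=read_camera("wrist");cv2.imwrite("pics/w3.png",im)
p=camera_params("wrist");tp=s['tcp_pos'];u=np.array([-np.cos(np.radians(11.4)),-np.sin(np.radians(11.4)),0])
for k in(-.13,0,.13):print(proj(p,tp+[0,0,.019]+k*u))
E
```

```text
time_s: 5.03
tcp_pos: [0.6075, 0.0073, 0.1895]
tool_rot: [-0.002, -0.54, 0.841, 0.001]
ft_force: [-0.5, -0.8, -1.9]
finger_gap: 0.0264
finger_force: 59.0
time_s: 5.87
tcp_pos: [0.6075, 0.0073, 0.1896]
tool_rot: [0.001, 0.889, -0.458, -0.001]
ft_force: [0.6, 0.6, -1.3]
finger_gap: 0.0263
finger_force: 59.0
time_s: 6.7
tcp_pos: [0.6076, 0.0073, 0.1896]
tool_rot: [0.0, 0.999, 0.047, -0.002]
ft_force: [0.2, 0.3, -1.9]
finger_gap: 0.0268
finger_force: 59.0
time_s: 7.03
tcp_pos: [0.6079, 0.0074, 0.1901]
tool_rot: [0.0, 0.995, 0.097, -0.001]
ft_force: [0.3, -0.3, -1.7]
finger_gap: 0.0262
finger_force: 59.0
(array([  1.8,   0.2, 147.1]), array([-0. ,  0.1, -0.3]))
[277.48380346 -61.65950465]
[280.17639528 298.93594044]
[281.67947147 495.90611605]
```

View pics/t3.png

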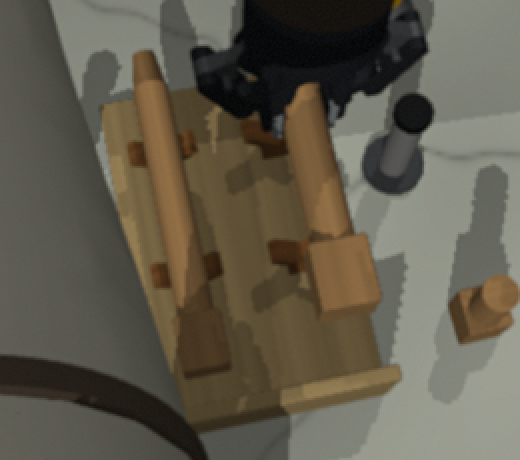

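View pics/w3.png

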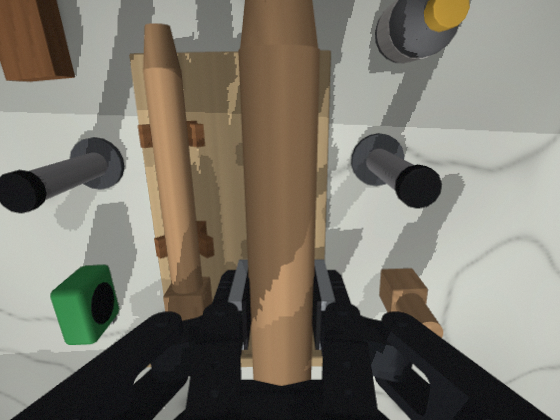

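The leg is turned with its head towards the stop board. In the top-view crop, the head's front edge centre is at about (350,309). I'll check how the leg sits lengthways in the grip.

Run:
```python
from h import *
s=sense();p=camera_params("top");tp=s['tcp_pos'];a=np.radians(11.4)
x=np.array([-np.cos(a),-np.sin(a),0]);y=np.array([-x[1],x[0],0])
for uv,z in [((350,309),.227),((328,238),.223),((340,245),.227),((335,226),.223)]:
    q=plane(p,(150+uv[0]/2,60+uv[1]/2),z)-tp;print(q@x,q@y)
```

```text
0.1350216754172202 -0.0002606990549784896
0.08997146557358178 -0.002688542018460055
0.0966176672921495 0.002629928923681065
0.08358496224947112 0.0029978712292575106
```

```bash
python3 -m crank '{"jaw":[-1,-1,-1,-1,-1,-1,-1,-1,-1,-1],"xyz":[[2,0,8],[4,0,25],[5,0,45],[5,0,68],[5,0,90],[5,0,108],[5,0,122],[5,0,132],[5,0,137],[5,0,139]],"twist":[[0,0,0],[0,0,0],[0,0,0],[0,0,0],[0,0,0],[0,0,0],[0,0,0],[0,0,0],[0,0,0],[0,0,0]]}'
python3 -m crank '{"jaw":[-1,-1,-1,-1,-1],"xyz":[[0,0,2],[0,0,4],[0,0,6],[0,0,7],[0,0,7]],"twist":[[0,0,0],[0,0,0],[0,0,0],[0,0,0],[0,0,0]]}'
```

```text
time_s: 7.97
tcp_pos: [0.6132, 0.0084, 0.0513]
tool_rot: [0.0, 0.995, 0.097, -0.001]
ft_force: [0.9, 0.5, -1.7]
finger_gap: 0.0262
finger_force: 59.0
time_s: 8.38
tcp_pos: [0.6135, 0.0085, 0.0455]
tool_rot: [-0.0, 0.995, 0.097, 0.0]
ft_force: [-0.1, 0.2, -2.6]
finger_gap: 0.0264
finger_force: 59.0
```

```bash
python3 -m crank '{"jaw":[-1,-1,-1,-1],"xyz":[[0,0,1],[0,0,2],[0,0,2.5],[0,0,2.5]],"twist":[[0,0,0],[0,0,0],[0,0,0],[0,0,0]]}'
```

```text
time_s: 8.72
tcp_pos: [0.6138, 0.0084, 0.0433]
tool_rot: [0.0, 0.995, 0.097, 0.0]
ft_force: [-0.6, -1.2, -0.1]
finger_gap: 0.0262
finger_force: 59.4
```

Contact: the weight reading has gone. Releasing.

```bash
python3 -m crank '{"jaw":[-1,-0.3,-0.2,-0.1,0,0.2,0.2,0.2,0.2,0.2],"xyz":[[0,0,1],[0,0,1],[0,0,1],[0,0,1],[0,0,1],[0,0,1],[0,0,1],[0,0,1],[0,0,1],[0,0,1]],"twist":[[0,0,0],[0,0,0],[0,0,0],[0,0,0],[0,0,0],[0,0,0],[0,0,0],[0,0,0],[0,0,0],[0,0,0]]}'
python3 -m crank '{"jaw":[0.2,0.2,0.2,0.2,0.2,0.2,0.2,0.2,0.2,0.2],"xyz":[[0,0,-5],[0,0,-15],[0,0,-35],[0,0,-60],[0,0,-85],[0,0,-110],[0,0,-135],[0,0,-155],[0,0,-165],[0,0,-165]],"twist":[[0,0,0],[0,0,0],[0,0,0],[0,0,0],[0,0,0],[0,0,0],[0,0,0],[0,0,0],[0,0,0],[0,0,0]]}'
python3 - <<'E'
from h import *
print(sense()['finger_gap']);im=np.hstack([read_camera(n)[60:400,80:480] for n in("side","wrist")]);cv2.imwrite("pics/end.png",im)
E
```

```text
time_s: 9.55
tcp_pos: [0.6135, 0.0085, 0.0418]
tool_rot: [-0.0, 0.995, 0.097, 0.0]
ft_force: [0.6, -0.3, -0.5]
finger_gap: 0.0512
finger_force: 0.0
time_s: 10.38
tcp_pos: [0.6149, 0.0087, 0.2106]
tool_rot: [-0.0, 0.995, 0.097, 0.003]
ft_force: [0.2, 0.0, 0.2]
finger_gap: 0.051
finger_force: 0.0
0.051003916890434334
```

View pics/end.png

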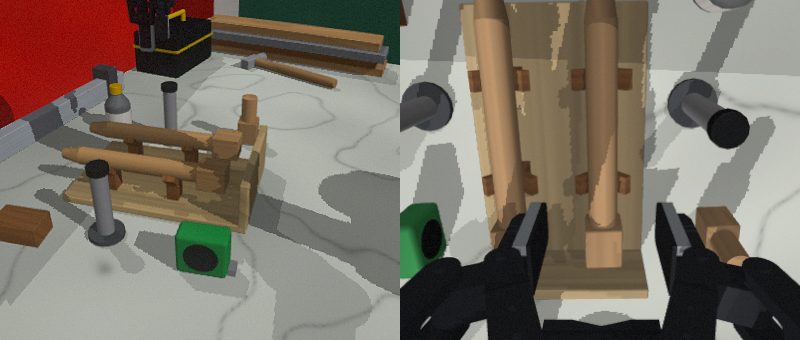

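The leg lies in its saddles with the head towards the stop board; in the wrist half, the head's top face spans rows 231 to 267 at column 604. I'll check that lengthways with numbers.

Run:
```python
from h import *
p=camera_params("wrist");a=np.radians(11.4);x=np.array([-np.cos(a),-np.sin(a),0])
for n,uv,z in[("back",(284,291),.078),("front",(284,327),.078),("saddleN",(285,244),.061),("saddleF",(282,140),.061)]:
    q=plane(p,uv,z);print(n,q,(q-[.4488,.0181,0])@x)
```

```text
back [ 0.52562538 -0.01173326  0.078     ] -0.06941294452573271
front [ 0.48584052 -0.01966862  0.078     ] -0.028844508349277372
saddleN [ 0.56547672 -0.00488999  0.061     ] -0.10983068288634217
saddleF [0.66012772 0.01668325 0.061     ] -0.20687843643747625
```

```bash
python3 -c "
from workcell import *
print(finish_job())"
```

```text
the job is handed in; nothing more can be done
None
```

The leg is turned end for end and back in its own saddles, head towards the stop board and within about 5 mm of its middle position by my measurement; I released it, backed the arm off clear and handed the job in at about 10.5 s.

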